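Walk the fallen varnish tin up the cabinet board

ROBOT

A 7-joint arm with a two-finger parallel gripper is mounted at the origin on the work surface. World frame = base frame: x ahead of the robot, y to its left, z up, the work surface at z = 0. Lengths are in m, angles in rad, forces in N, time in s.
With the tool pointing down it reaches from about 0.35 to 0.9 m from the base axis. Payload 8.1 kg.
Tool frame: the origin (TCP) lies where the fingers leave the gripper's body, on its centre line; the fingertips stand 66 mm ahead of it and the grasp point (between the pads) lies 47 mm ahead of it (arm.tip_reach is the distance from the TCP to the fingertips, in m); z points along the fingers, y is the direction in which the jaws open and shut (so a half turn about z gives the same grasp; the last joint's range is limited). The gripper opens to 92 mm and grips with 3 to 60 N. Pads are 19 mm wide; open, the fingers measure 130 mm over their backs; the gripper's body (75 mm by 190 mm) begins 47 mm behind the grasp point.
Start: joints at [1.02, 0.434, 0.025, 1.573, -0.012, 1.134, -0.075], TCP at [0.271, -0.563, 0.292] pointing down, gripper open.
Joint ranges: [-2.62, 2.62], [-0.44, 2.09], [-1.27, 1.32], [0.08, 2.57], [-1.32, 4.46], [0.12, 2], [-2.74, 2.74]. Speed limits (rad/s): [2.22, 2.22, 3.01, 3.01, 3.14, 3.14, 3.14].

INTERFACE

Orientations are given as a rotation vector (axis times angle).
In Python, from cell import arm gives the robot as it stands.
- The arm moves only by the tool carry_out, never from a script. Its argument "plan" is a list of rows, each a list of 5 numbers: the shift along the world's x, y, z in cm, then the turn about the world's z in rad, then the finger opening in cm, from 0 to 9.18. In form: [[tx, ty, tz, spin, fingers], ...]. A call has 1 to 20 rows; each row is the pose to reach, as a shift and turn from the pose measured when the call began; what a row does not reach only later rows make up. A row lasts 1/10 s, in which the tool goes at most 50 mm and 8.59 degrees, less where a joint would pass 70% of its speed; a pose out of reach is approached as far as the arm can. A call with a gripper value outside its range is refused whole. The fingers move at their own pace and stop on an object; "squeeze" is the grip in N (left out, the last holds). Time passes only in rows, so rows that repeat a pose let the fingers close. It gives the time, the measured TCP pose, the force and the opening at its end, in the units of the state.
- arm.observe(): the state, without advancing time (a new reading comes with each control period).
- arm.get_image(name): name is "scene" or "top"; returns (picture, depth): 420x560x3 uint8, red, green, blue; 420x560 float32, m along the optical axis (not along the pixel's ray), 0 where there is no reading.
- arm.get_calibration(name): a dict with "intrinsics" (3x3 intrinsics, pixels), "D" ([k1, k2, p1, p2, k3] as OpenCV has them; the pictures are not rectified), "rvec" (rotation vector, rad) and "tvec" (3), from world to camera coordinates, as OpenCV has them. Camera axes: x right, y down, z forward; pixel columns grow to the right and rows downward; lengths in m; the calibration is good to about 2 mm. A picture is of the moment at which its call begins. get_calibration takes no time and is no camera call.
- arm.sign_off(): hands the job in, once; it reports no verdict.
The state is a dict: "clock": time; "joints": joint angles; "dq": joint speeds; "joint_efforts": joint torques, N m; "position": TCP position; "ee_rot": TCP orientation; "force": force on the tool from outside, world axes, zero at the start; "ft_torque": the same for the moment, N m; "width": opening from 0.0 (shut) to 1.0 (fully open).
Only numpy, scipy, OpenCV 4.12 (cv2) and the standard library are available. Lean on these libraries where they do the work, as an engineer would, in place of code of your own. Each camera call takes 0.05 s, during which the arm holds its last target. There are 200 camera calls.

TASK

The varnish tin has fallen over on the bench. Lean its top end against the side board of the wooden cabinet and, keeping it bearing lightly on the board all the way, push its lower part in so that it rises and stands upright, flush against the board, cap up. Be gentle: never push hard on the board, do not drop or fling the tin, and leave the glue bottle and the jar beside it where they are.

Things in the scene. Friction and masses are not known exactly. Their poses are not given: they have to be found in the camera images.
- tin: Steel varnish tin, cylinder 66 mm diameter, 150 mm long, black cap (30 mm diameter, 12 mm tall) on its top; 0.25-0.45 kg, balanced halfway. Lies on its side, top towards the board, 30-90 mm short of it, up to 12 deg off square. Origin: centre of its foot; z axis runs from foot to top. Grip it across its diameter; in a light grip (8 N) it pivots between the pads.
- tin_top (a point): Centre of the tin's flat top end (under the cap), 150 mm from the foot. Its rim slides on the board; raising the tin while it leans there drags the top down, lowering it while pushing in helps it upright. A 25 N grip holds the tin firmly.
- cabinet: Fixed wooden cabinet 440 mm long, 200 deep, 210 tall; its plain upright side board faces the tin. Origin: middle of the lower edge of the board's face, on the bench. x runs along the board, y horizontally into the cabinet, z up; the face is y = 0, x -220 to 220 mm. Rigid: readings are too inexact to press by position alone, and over 20 N is too hard.
- glue: White glue bottle with an orange cap, 60 mm diameter, 150 mm tall, standing by the board about 180 mm from its middle on its -x side. Origin: centre of its foot. Leave it.
- jar: Glass jar with a steel lid, 64 mm diameter, 85 mm tall, standing by the board about 180 mm from its middle on its +x side. Origin: centre of its foot. Leave it.
Things that resemble listed ones, but are neither listed nor needed, are in the scene too. Leave any green or red look-alike of the tin alone.

How it is judged:
On the way, in this order (a step that is already met when the one before it is completed fails the run):
1. the tin leans with its top end bearing on the board (axis 28 to 65 degrees off vertical, over 0.5 N) (angle between tin's own z axis and vertical between 0.49 and 1.134 rad and height (world z) of tin_top above 0.07 m and contact force between tin and cabinet above 0.5 N), for 0.1 s.
2. it has risen along the board to 6 to 20 degrees off vertical, still bearing on it (over 0.5 N) (angle between tin's own z axis and vertical between 0.105 and 0.35 rad and contact force between tin and cabinet above 0.5 N), for 0.1 s.
At the end, for the whole second after the job is handed in: The tin stands on its foot on the bench, cap up, within 3 degrees of upright, its side within 3.5 mm of the board's face and between the glue bottle and the jar (within 150 mm of the board's middle), released and at rest (angle between tin's own z axis and vertical below 0.05 rad and height (world z) of tin below 0.004 m and height (world z) of tin_top above 0.14 m and y of tin in the frame of cabinet between -0.0365 and -0.02 m and x of tin in the frame of cabinet between -0.15 and 0.15 m and linear speed of tin below 0.02 m/s); the robot touches nothing.
It fails at once if the tin is pushed on the board with more than 20 N (contact force between tin and cabinet above 20 N).
It fails at once if the robot pushes on the cabinet itself with more than 20 N (contact force between any of the fingers, the arm and cabinet above 20 N).
It fails at once if the tin is dropped or flung (faster than 0.6 m/s) (linear speed of tin above 0.6 m/s).
It fails at once if the glue bottle is shifted by over 20 mm or tipped (distance of glue from where it was at the start of the episode above 0.02 m or angle between glue's own z axis and vertical above 0.3 rad).
It fails at once if the jar is shifted by over 20 mm or tipped (distance of jar from where it was at the start of the episode above 0.02 m or angle between jar's own z axis and vertical above 0.3 rad).
It also fails if it takes over 64 s, if anything falls off the work surface, if the arm or the gripper's body presses on something with over 40 N, if the wrist force passes 120 N, or if a joint passes its speed limit or range.

## Working session

There is one attempt and no reset: what is moved stays moved. The work goes in short steps, Python scripts to look and compute and a tool call to move; the robot and the scene stay as the last step left them, time stands still between calls to the robot, and variables do not carry over. Pictures are saved under pics/ and viewed, about 8 in all and at most 12, crops included, and the job is handed in when it is done.

Besides the shell and the picture viewer there is one more tool, called after "Emit:" as name(argument=value, ...) on one line, values as JSON. carry_out: Moves the arm, as the interface text tells. Its arguments: {"type":"object","properties":{"plan":{"type":"array"},"squeeze":{"type":"number"}},"required":["plan"]}

```bash
mkdir -p pics; cat > h.py <<'E'
import numpy as np, cv2
from cell import arm
def snap(n,f=None):
    im,d=arm.get_image(n)
    if f: cv2.imwrite('pics/'+f,im[:,:,::-1])
    return im,d
def pts(n,d):
    c=arm.get_calibration(n);K=np.array(c['intrinsics'],float);D=np.array(c['D'],float)
    R=cv2.Rodrigues(np.array(c['rvec'],float))[0];t=np.array(c['tvec'],float).ravel()
    v,u=np.mgrid[:d.shape[0],:d.shape[1]]
    p=cv2.undistortPoints(np.stack([u.ravel(),v.ravel()],1).astype(np.float64)[:,None],K,D)[:,0]
    P=np.c_[p,np.ones(len(p))]*d.reshape(-1,1)
    return ((P-t)@R).reshape(*d.shape,3)
E
python3 - <<'E'
from h import *
a,d=snap('top');b,e=snap('scene')
cv2.imwrite('pics/1.png',np.hstack([a,b])[:,:,::-1][:, :]) 
cv2.imwrite('pics/1t.png',a[:,:,::-1]);cv2.imwrite('pics/1s.png',b[:,:,::-1])
np.savez('s0.npz',a=a,b=b,Pa=pts('top',d),Pb=pts('scene',e),d=d,e=e)
print(arm.observe())
E
```

```text
{'clock': 0.1, 'joints': array([ 1.02038939,  0.43510591,  0.02494083,  1.57401265, -0.01159797,
        1.13400509, -0.07509099]), 'dq': array([-0.00017579, -0.00073153,  0.00166214, -0.00100679, -0.00049878,
        0.00119006, -0.00174915]), 'joint_efforts': array([ 4.51272281e-03, -6.69124460e+01,  9.88950916e-01, -3.15146470e+01,
       -6.03048457e-02,  3.73061467e-02,  5.91035155e-05]), 'position': array([ 0.27043166, -0.56304889,  0.29154993]), 'ee_rot': array([-3.06189419e+00, -6.97211583e-01,  6.55492692e-04]), 'force': array([ 0.09097454, -0.42872546, -0.33922702]), 'ft_torque': array([-0.02460722,  0.01716208,  0.00850767]), 'width': 0.9956740661208908}
```

View pics/1t.png

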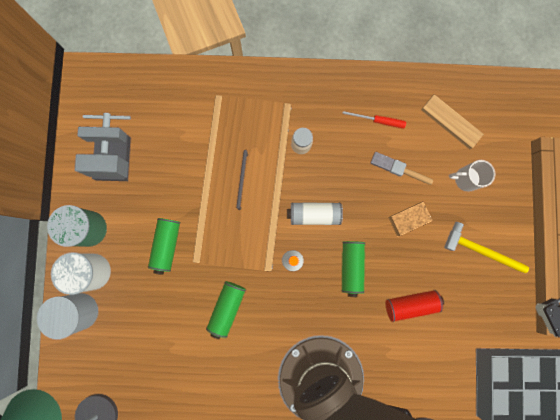

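View pics/1s.png

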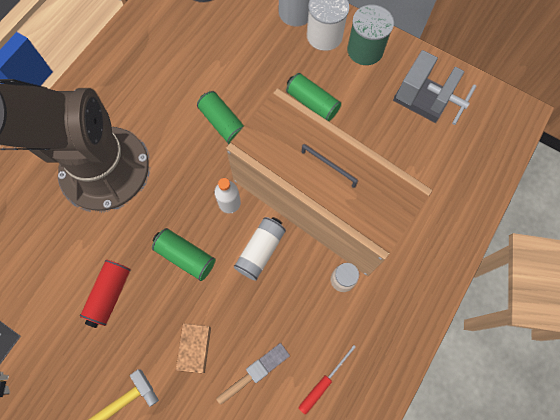

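The top view shows the white-and-grey tin at (317,213) with its cap at (290,213), facing the board, whose edge runs from (289,103) to (270,270). The glue is at (293,261) and the jar at (303,140). Next I'll measure them.

```bash
python3 - <<'E'
from h import *
s=np.load('s0.npz');Pa,Pb=s['Pa'],s['Pb']
for n,(u,v) in dict(tin=(317,213),cap=(290,213),edgeT=(287,105),edgeB=(268,268),glue=(293,261),jar=(303,138),bench=(380,230),base=(320,375)).items(): print(n,Pa[v,u].round(4))
# cabinet top edge
m=(abs(Pa[...,2]-.21)<.012); 
rows=[]
for v in range(108,265,6):
    u=np.where(m[v,150:330])[0]
    if len(u): rows.append(Pa[v,150+u.max()])
rows=np.array(rows);print(rows[::5].round(4))
f=np.polyfit(rows[:,0],rows[:,1],1);print('edge y=',f)
# board face from scene
X=Pb.reshape(-1,3)
g=(X[:,2]>.03)&(X[:,2]<.18)&(abs(X[:,1]-np.polyval(f,X[:,0]))<.015)&(X[:,0]>.3)&(X[:,0]<.8)
ff=np.polyfit(X[g,0],X[g,1],1);print('face',ff,g.sum(),np.std(X[g,1]-np.polyval(ff,X[g,0])), X[g].min(0),X[g].max(0))
# tin
T=Pa.reshape(-1,3);c=Pa[213,317]
for nm,Q in(('top',T),('scene',X)):
    g=(Q[:,2]>.012)&(Q[:,2]<.09)&(abs(Q[:,0]-c[0])<.07)&(abs(Q[:,1]-c[1])<.11)&(Q[:,1]<np.polyval(ff,Q[:,0])-.01)
    q=Q[g];hi=q[q[:,2]>.05]
    p=np.polyfit(hi[:,1],hi[:,0],1)
    print(nm,g.sum(),'axis x=',p,'z max',np.percentile(q[:,2],99),'y',np.percentile(q[:,1],[0,1,99,100]),'hi y',np.percentile(hi[:,1],[0,1,99,100]),'x',np.percentile(q[:,0],[1,99]))
E
```

```text
tin [0.4913 0.027  0.0668]
cap [0.4906 0.1052 0.0522]
edgeT [0.758  0.1259 0.2123]
edgeB [0.3334 0.1631 0.2144]
glue [0.3515 0.0976 0.1489]
jar [0.7079 0.0739 0.0874]
bench [ 0.4509 -0.1749  0.0035]
base [0.0693 0.0253 0.1978]
[[0.7516 0.1177 0.2083]
 [0.6696 0.1263 0.211 ]
 [0.5909 0.1319 0.2075]
 [0.5118 0.1402 0.2112]
 [0.4348 0.1458 0.2105]
 [0.3586 0.1538 0.2132]]
edge y= [-0.08886796  0.18494366]
face [-0.08982388  0.18670551] 2938 0.0006373494507036717 [0.32616599 0.11616133 0.03005384] [0.76303764 0.15837879 0.17998396]
top 1172 axis x= [-0.01788674  0.49310964] z max 0.07100060635075334 y [-0.04853324 -0.0461617   0.11110967  0.11416952] hi y [-0.04853324 -0.04615666  0.10057922  0.11410361] x [0.46026642 0.52400859]
scene 1638 axis x= [-0.02214396  0.49676087] z max 0.07044184084583188 y [-0.04626156 -0.04558971  0.11261586  0.11671261] hi y [-0.04626156 -0.04503819  0.10290064  0.11475175] x [0.46317635 0.52765955]
```

Emit:
carry_out(plan=[[1.3,3.7,0,0.067,9.18],[2.6,7.4,0,0.134,9.18],[3.9,11.1,0,0.2,9.18],[5.2,14.9,0,0.268,9.18],[6.6,18.6,0,0.336,9.18],[7.9,22.3,0,0.403,9.18],[9.2,26,0,0.47,9.18],[10.5,29.8,0,0.537,9.18],[11.8,33.5,0,0.604,9.18],[13.1,37.2,0,0.672,9.18],[14.4,41,0,0.739,9.18],[15.7,44.7,0,0.806,9.18],[17,48.4,0,0.873,9.18],[18.4,52.1,0,0.94,9.18],[19.7,55.8,0,1.01,9.18],[21,59.6,-2,1.08,9.18],[22.3,63.3,-5,1.142,9.18],[22.3,63.3,-8,1.142,9.18],[22.3,63.3,-10,1.142,9.18],[22.3,63.3,-10,1.142,9.18]], squeeze=8)

```text
clock: 2.1
position: [0.4916, 0.0697, 0.1889]
ee_rot: [-2.196, -2.24, 0.009]
force: [-0.1, -0.2, 1.6]
width: 1.001
```

Emit:
carry_out(plan=[[0.2,0,-2,0,9.18],[0.2,0,-4,0,9.18],[0.2,0,-6,0,9.18],[0.2,0,-8,0,9.18],[0.2,0,-9.5,0,9.18],[0.2,0,-10.3,0,9.18],[0.2,0,-10.3,0,9.18],[0.2,0,-10.3,0,5.5],[0.2,0,-10.3,0,5.5],[0.2,0,-10.3,0,5.5],[0.2,0,-10.3,0,5.5],[0.2,0,-10.3,0,5.5],[0.2,0,-10.3,0,5.5]], squeeze=8)

```text
clock: 3.4
position: [0.4939, 0.0697, 0.0863]
ee_rot: [-2.197, -2.241, 0.008]
force: [-0.5, -0.8, 5.5]
width: 0.716
```

Emit:
carry_out(plan=[[0,0,0.5,0,5.5],[0,0,1,0,5.5],[0,0,1.5,0,5.5],[0,0,2,0,5.5],[0,0,2.5,0,5.5],[0,0,3,0,5.5],[0,0,3.5,0,5.5],[0,0,4,0,5.5],[0,0,4.5,0,5.5],[0,0,5,0,5.5],[0,0,5.5,0,5.5],[0,0,6,0,5.5],[0,0,6.5,0,5.5],[0,0,7,0,5.5],[0,0,7.4,0,5.5],[0,0,7.4,0,5.5],[0,0,7.4,0,5.5]], squeeze=8)

```text
clock: 5.1
position: [0.4941, 0.07, 0.1605]
ee_rot: [-2.197, -2.241, 0.007]
force: [-0.0, 1.2, -0.6]
width: 0.718
```

```bash
python3 - <<'E'
from h import *
b,e=snap('scene');cv2.imwrite('pics/2.png',cv2.resize(b[120:360,120:440],(800,600))[:,:,::-1])
np.savez('s1.npz',b=b,P=pts('scene',e));print(arm.observe()['force'])
E
```

```text
[-0.09286444  1.50745771  0.877202  ]
```

View pics/2.png

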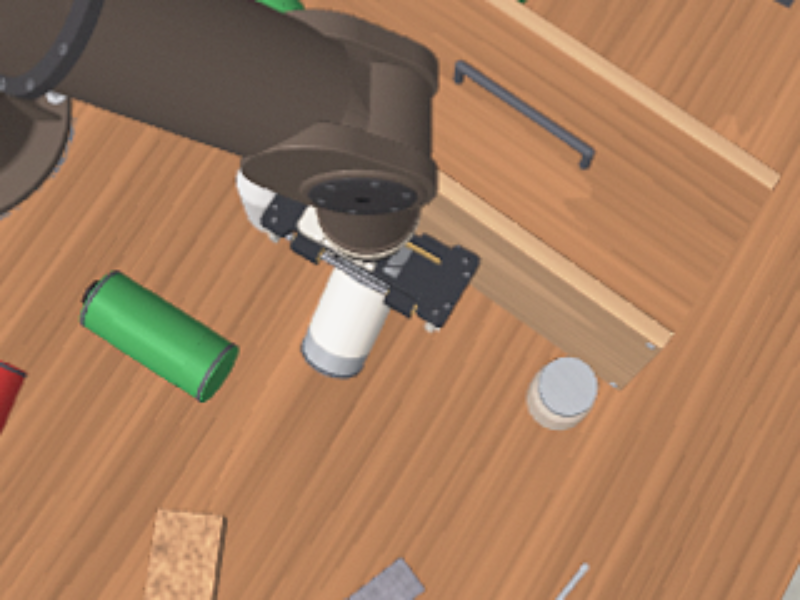

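The tin is pivoting: its foot is on the bench at crop (335,355), about (254,262) full frame. I'll measure its tilt from the ridge line.

```bash
cat >> h.py <<'E'
def tilt(show=True):
    im,d=snap('scene');P=pts('scene',d);o=arm.observe();x,y,z=o['position']
    f=im.astype(int)
    g=(abs(P[...,0]-x-.002)<.012)&(P[...,1]<y-.012)&(P[...,1]>y-.16)&(P[...,2]>.012)&(P[...,2]<z-.055)&(f.max(2)-f.min(2)<45)
    q=P[g][:,1:]
    if len(q)<10: print('few',len(q));return
    vx,vy,*_=cv2.fitLine(q.astype(np.float32),cv2.DIST_HUBER,0,.01,.01).ravel()
    print('tilt deg',np.degrees(np.arctan2(abs(vx),abs(vy))).round(1),'n',len(q),'z',q[:,1].min().round(4),q[:,1].max().round(4),'y',q[:,0].min().round(4),q[:,0].max().round(4),'F',o['force'].round(2),'pos',o['position'].round(4),'w',o['width'],'t',o['clock'])
E
python3 -c "
from h import *
tilt()"
```

```text
tilt deg 44.4 n 267 z 0.0433 0.1052 y -0.0326 0.0294 F [-0.53  1.3   1.12] pos [0.4941 0.07   0.1604] w 0.7155321761018052 t 5.2
```

Emit:
carry_out(plan=[[0,0,0,0,5.5],[0,0,0,0,5.5],[0,0,0.5,0,5.5],[0.3,0,1,-0.02,5.5],[0.7,0.1,1.5,-0.04,5.5],[1.1,0.2,2,-0.06,5.5],[1.5,0.3,2.5,-0.08,5.5],[1.9,0.5,3,-0.1,5.5],[2.3,0.7,3.3,-0.11,5.5],[2.7,0.9,3.5,-0.11,5.5],[3,1.2,3.5,-0.11,5.5],[3,1.4,3.5,-0.11,5.5],[3,1.4,3.5,-0.11,5.5],[3,1.4,3.5,-0.11,5.5]], squeeze=25)

```text
clock: 6.6
position: [0.5238, 0.0841, 0.1952]
ee_rot: [-2.316, -2.117, 0.008]
force: [0.3, -0.1, -2.0]
width: 0.714
```

```bash
python3 -c "
from h import *
tilt()"
```

```text
tilt deg 42.5 n 291 z 0.0741 0.1399 y -0.0182 0.043 F [ 0.47 -0.03 -2.09] pos [0.5238 0.084  0.1952] w 0.7132197812997874 t 6.65
```

Emit:
carry_out(plan=[[0,0.15,0,0,5.5],[0,0.3,0,0,5.5],[0,0.4,0,0,5.5],[0,0.5,0,0,5.5],[0,0.55,0,0,5.5],[0,0.6,0,0,5.5],[0,0.6,0,0,5.5]])

```text
clock: 7.35
position: [0.5238, 0.09, 0.1952]
ee_rot: [-2.316, -2.117, 0.008]
force: [-0.4, 0.5, -2.1]
width: 0.714
```

Emit:
carry_out(plan=[[0,0.05,0,0,5.5],[0,0.1,0,0,5.5],[0,0.1,0,0,5.5]])

```text
clock: 7.65
position: [0.5238, 0.091, 0.1952]
ee_rot: [-2.316, -2.117, 0.008]
force: [0.7, -0.5, -3.2]
width: 0.709
```

Emit:
carry_out(plan=[[0,0.05,0,0,5.5],[0,0.1,0,0,5.5],[0,0.1,0,0,5.5]])

```text
clock: 7.95
position: [0.5238, 0.0914, 0.1951]
ee_rot: [-2.317, -2.116, 0.009]
force: [-0.6, -3.2, -2.2]
width: 0.715
```

Emit:
carry_out(plan=[[0,0.05,0,0,5.5],[0,0.05,0,0,5.5]])

```text
clock: 8.15
position: [0.5238, 0.0915, 0.1951]
ee_rot: [-2.317, -2.116, 0.009]
force: [0.2, -3.6, -2.1]
width: 0.712
```

Contact with the board is about 3.5 N, so the tin is leaning on it. Next I'll ease the grip and lower the tin while pushing in.

Emit:
carry_out(plan=[[0,0.05,0,0,5.5],[0,0.05,0,0,5.5],[0,0.07,-0.1,0,5.5],[0,0.09,-0.2,0,5.5],[0,0.11,-0.3,0,5.5],[0,0.13,-0.4,0,5.5]], squeeze=14)

```text
clock: 8.75
position: [0.5238, 0.0926, 0.191]
ee_rot: [-2.318, -2.116, 0.01]
force: [0.0, -5.0, -2.0]
width: 0.718
```

```bash
python3 -c "
from h import *
tilt()"
```

```text
tilt deg 38.2 n 284 z 0.063 0.1357 y -0.0041 0.0598 F [ 0.26 -5.39 -2.22] pos [0.5237 0.0927 0.1908] w 0.7172151528479069 t 8.8
```

Emit:
carry_out(plan=[[0,0.06,-0.1,0,5.5],[0,0.09,-0.2,0,5.5],[0,0.12,-0.3,0,5.5],[0,0.15,-0.4,0,5.5],[0,0.18,-0.5,0,5.5]], squeeze=12)

```text
clock: 9.3
position: [0.5238, 0.0944, 0.1857]
ee_rot: [-2.318, -2.116, 0.01]
force: [0.2, -4.1, -1.9]
width: 0.716
```

```bash
python3 -c "
from h import *
tilt()"
```

```text
tilt deg 31.5 n 263 z 0.0469 0.1305 y 0.0062 0.0562 F [ 0.85 -4.44 -3.48] pos [0.5238 0.0945 0.1856] w 0.7157253606841635 t 9.35
```

Emit:
carry_out(plan=[[0,0.08,-0.1,0,5.5],[0,0.13,-0.2,0,5.5],[0,0.18,-0.3,0,5.5],[0,0.23,-0.4,0,5.5],[0,0.28,-0.5,0,5.5]], squeeze=12)

```text
clock: 9.85
position: [0.524, 0.0971, 0.1807]
ee_rot: [-2.318, -2.116, 0.01]
force: [1.3, -5.4, -2.6]
width: 0.719
```

```bash
python3 -c "
from h import *
tilt()"
```

```text
tilt deg 23.6 n 237 z 0.0304 0.1253 y 0.0189 0.0635 F [ 0.48 -5.88 -2.97] pos [0.524  0.0972 0.1805] w 0.7177046397727146 t 9.9
```

Emit:
carry_out(plan=[[0,0.06,-0.1,0,5.5],[0,0.11,-0.2,0,5.5],[0,0.16,-0.3,0,5.5],[0,0.2,-0.4,0,5.5],[0,0.23,-0.45,0,5.5]], squeeze=10)

```text
clock: 10.4
position: [0.5242, 0.0992, 0.1767]
ee_rot: [-2.319, -2.116, 0.009]
force: [-2.5, -8.5, 9.5]
width: 0.716
```

```bash
python3 -c "
from h import *
tilt()"
```

```text
tilt deg 19.0 n 209 z 0.0186 0.121 y 0.0289 0.0643 F [-1.63 -8.15  7.09] pos [0.5242 0.0992 0.1768] w 0.7190599014886151 t 10.45
```

Emit:
carry_out(plan=[[0,0,0.1,0,5.5],[0,0.04,0.15,0,5.5],[0,0.08,0.15,0,5.5],[0,0.11,0.13,0,5.5]], squeeze=10)

```text
clock: 10.85
position: [0.524, 0.0995, 0.1778]
ee_rot: [-2.32, -2.116, 0.012]
force: [0.7, -8.1, -2.9]
width: 0.715
```

```bash
python3 -c "
from h import *
tilt()"
```

```text
tilt deg 18.1 n 207 z 0.0217 0.1222 y 0.0294 0.0664 F [-0.07 -7.   -3.55] pos [0.524  0.0996 0.1777] w 0.7185192186218876 t 10.9
```

Emit:
carry_out(plan=[[0,0,0,0,5.5],[0,0,-0.04,0,5.5],[0,0.03,-0.08,0,5.5],[0,0.06,-0.1,0,5.5]], squeeze=7)

```text
clock: 11.3
position: [0.524, 0.0998, 0.1771]
ee_rot: [-2.32, -2.116, 0.012]
force: [-1.2, -6.9, 4.6]
width: 0.711
```

```bash
python3 -c "
from h import *
tilt()"
```

```text
tilt deg 18.1 n 212 z 0.02 0.1218 y 0.0301 0.0659 F [-0.95 -6.87  4.32] pos [0.524  0.0998 0.1771] w 0.7224950080061755 t 11.35
```

Emit:
carry_out(plan=[[0,-0.05,0,0,5.5],[0,-0.08,0,0,5.5],[0,-0.08,0.2,0,5.5],[0,-0.08,0.4,0,5.5],[0,-0.08,0.6,0,5.5],[0,-0.08,0.8,0,5.5],[0,-0.08,1.0,0,5.5],[0,-0.08,1.0,0,5.5]], squeeze=20)

```text
clock: 12.15
position: [0.5242, 0.0993, 0.1876]
ee_rot: [-2.32, -2.116, 0.011]
force: [-0.5, -1.1, -3.0]
width: 0.714
```

```bash
python3 -c "
from h import *
tilt()
b,_=snap('scene');cv2.imwrite('pics/3.png',cv2.resize(b[150:330,180:420],(800,600),interpolation=cv2.INTER_CUBIC)[:,:,::-1])"
```

```text
tilt deg 17.5 n 213 z 0.0318 0.1322 y 0.0305 0.0654 F [ 0.03 -0.64 -2.31] pos [0.5242 0.0993 0.1874] w 0.7168665446221147 t 12.2
```

View pics/3.png

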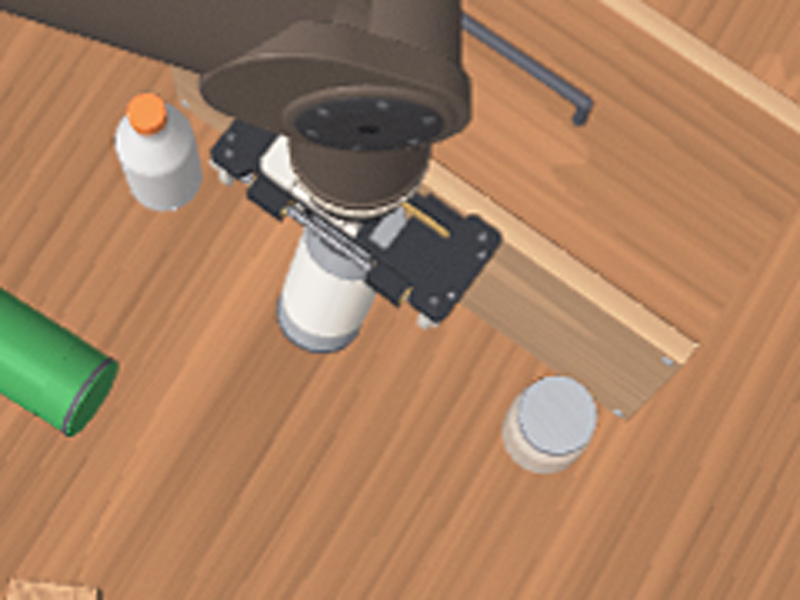

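The tin is held nearly upright, with its foot at crop (320,345). The gripper body is close to the board, and the glue and jar haven't moved. I'll lower while pushing again.

Emit:
carry_out(plan=[[0,0.03,0,0,5.5],[0,0.06,-0.1,0,5.5],[0,0.09,-0.25,0,5.5],[0,0.11,-0.4,0,5.5],[0,0.13,-0.55,0,5.5],[0,0.15,-0.7,0,5.5]], squeeze=10)

```text
clock: 12.85
position: [0.5241, 0.1006, 0.1801]
ee_rot: [-2.321, -2.116, 0.012]
force: [0.6, -2.9, -0.7]
width: 0.719
```

```bash
python3 -c "
from h import *
tilt()"
```

```text
tilt deg 14.4 n 194 z 0.0187 0.1248 y 0.0378 0.0677 F [ 0.7  -3.22 -3.08] pos [0.5241 0.1006 0.1799] w 0.7111665180695945 t 12.9
```

Tilt is now 14.4° while bearing about 3 N. The gripper's body can't get closer to the board at this height, so next I'll set the foot down and let the tin come up onto its base in a light grip.

Emit:
carry_out(plan=[[0,0.05,0,0,5.5],[0,0.05,-0.05,0,5.5],[0,0.05,-0.1,0,5.5],[0,0.05,-0.15,0,5.5],[0,0.05,-0.2,0,5.5],[0,0.05,-0.2,0,5.5]], squeeze=8)

```text
clock: 13.5
position: [0.5241, 0.1014, 0.1779]
ee_rot: [-2.32, -2.116, 0.011]
force: [-0.2, -2.0, -2.0]
width: 0.718
```

```bash
python3 -c "
from h import *
tilt()"
```

```text
tilt deg 12.6 n 180 z 0.017 0.1229 y 0.0418 0.0687 F [ 1.21 -0.89 -2.2 ] pos [0.5241 0.1014 0.1779] w 0.7159478179176156 t 13.55
```

Emit:
carry_out(plan=[[0,0.05,0,0,5.5],[0,0.08,-0.1,0,5.5],[0,0.08,-0.15,0,5.5],[0,0.08,-0.2,0,5.5]], squeeze=5)

```text
clock: 13.95
position: [0.5244, 0.1014, 0.1767]
ee_rot: [2.321, 2.117, -0.012]
force: [-2.1, -8.0, 8.9]
width: 0.716
```

```bash
python3 -c "
from h import *
tilt()"
```

```text
tilt deg 11.9 n 177 z 0.0158 0.1216 y 0.0426 0.0697 F [-1.23 -7.53  7.93] pos [0.5244 0.1014 0.1767] w 0.7176358687884207 t 14.0
```

Emit:
carry_out(plan=[[0,-0.1,0.05,0,5.5],[0,-0.3,0.05,0,5.5],[0,-0.5,0.03,0,5.5],[0,-0.7,0.0,0,5.5],[0,-0.9,-0.03,0,5.5],[0,-1.1,-0.06,0,5.5],[0,-1.3,-0.1,0,5.5],[0,-1.5,-0.14,0,5.5],[0,-1.6,-0.16,0,5.5]], squeeze=5)

```text
clock: 14.9
position: [0.5246, 0.0851, 0.1753]
ee_rot: [2.321, 2.116, -0.012]
force: [-1.6, -0.8, 4.2]
width: 0.718
```

```bash
python3 -c "
from h import *
tilt()"
```

```text
tilt deg 6.3 n 137 z 0.0133 0.12 y 0.0382 0.0545 F [-1.15 -1.49  4.47] pos [0.5246 0.085  0.1752] w 0.7164464450650402 t 14.95
```

Emit:
carry_out(plan=[[0,-0.2,-0.04,0,5.5],[0,-0.4,-0.08,0,5.5],[0,-0.6,-0.12,0,5.5],[0,-0.8,-0.17,0,5.5],[0,-1.0,-0.22,0,5.5],[0,-1.2,-0.27,0,5.5],[0,-1.3,-0.29,0,5.5],[0,-1.3,-0.29,0,5.5]], squeeze=4)

```text
clock: 15.75
position: [0.5244, 0.0718, 0.1721]
ee_rot: [2.321, 2.116, -0.012]
force: [-2.1, 0.3, 0.9]
width: 0.72
```

```bash
python3 -c "
from h import *
tilt()"
```

```text
tilt deg 0.7 n 93 z 0.0121 0.1171 y 0.0367 0.0421 F [-0.7  -0.84  0.7 ] pos [0.5244 0.0719 0.1722] w 0.7187081070107354 t 15.8
```

Emit:
carry_out(plan=[[0,0,0,0,5.5],[0,0,0,0,5.5],[0,0,0.2,0,5.5],[0,0.3,0.2,0,5.5],[0,0.6,0.2,0,5.5],[0,0.9,0.2,0,5.5],[0,1.2,0.2,0,5.5],[0,1.5,0.2,0,5.5],[0,1.8,0.2,0,5.5],[0,2.1,0.2,0,5.5],[0,2.4,0.2,0,5.5],[0,2.6,0.2,0,5.5],[0,2.7,0.2,0,5.5],[0,2.7,0.1,0,5.5],[0,2.7,0,0,5.5],[0,2.7,0,0,5.5]], squeeze=25)

```text
clock: 17.4
position: [0.5244, 0.0987, 0.1722]
ee_rot: [2.321, 2.116, -0.012]
force: [-0.7, -0.1, -1.3]
width: 0.719
```

```bash
python3 -c "
from h import *
tilt()"
```

```text
tilt deg 0.6 n 88 z 0.0129 0.1168 y 0.0643 0.0694 F [-0.56 -0.39 -1.39] pos [0.5244 0.0988 0.1722] w 0.7157149560139872 t 17.45
```

The tin stands 0.6° off upright, about 6.5 mm from the board. I'll regrip about 6 mm behind its axis, which still fits within the 19 mm pads, so the gripper body clears the board.

Emit:
carry_out(plan=[[0,0,0,0,6.8],[0,0,0,0,7.0],[0,0,0,0,7.5],[0,0,0,0,8.5],[0,0,0,0,8.5],[0,-0.3,0,0,8.5],[0,-0.6,0,0,8.5],[0,-0.6,0,0,8.5],[0,-0.6,0,0,7.0],[0,-0.6,0,0,6.0],[0,-0.6,0,0,6.0],[0,-0.6,0,0,6.0],[0,-0.6,0,0,6.0],[0,-0.6,0,0,6.0],[0,-0.6,0,0,6.0]], squeeze=15)

```text
clock: 18.95
position: [0.5243, 0.0928, 0.1721]
ee_rot: [2.321, 2.116, -0.013]
force: [-0.3, -1.5, 0.4]
width: 0.716
```

```bash
python3 -c "
from h import *
tilt()"
```

```text
tilt deg 0.1 n 87 z 0.0124 0.1159 y 0.0627 0.068 F [-1.09  0.4  -0.47] pos [0.5244 0.0929 0.1722] w 0.7156056889517144 t 19.0
```

Emit:
carry_out(plan=[[0,0,0,0,6.0],[0,0,0.1,0,6.0],[0,0.1,0.1,0,6.0],[0,0.2,0.1,0,6.0],[0,0.3,0.1,0,6.0],[0,0.4,0.1,0,6.0],[0,0.4,0.1,0,6.0]], squeeze=25)

```text
clock: 19.7
position: [0.5243, 0.0971, 0.1731]
ee_rot: [2.321, 2.117, -0.012]
force: [0.1, 0.1, -3.6]
width: 0.713
```

Emit:
carry_out(plan=[[0,0.05,0,0,6.0],[0,0.1,0,0,6.0],[0,0.1,0,0,6.0]])

```text
clock: 20.0
position: [0.5243, 0.0982, 0.1731]
ee_rot: [2.321, 2.117, -0.012]
force: [0.2, 0.4, -3.1]
width: 0.713
```

Emit:
carry_out(plan=[[0,0.05,0,0,6.0],[0,0.08,0,0,6.0],[0,0.08,0,0,6.0]])

```text
clock: 20.3
position: [0.5243, 0.099, 0.1732]
ee_rot: [2.321, 2.117, -0.012]
force: [0.2, 1.3, -3.4]
width: 0.716
```

Emit:
carry_out(plan=[[0,0.05,0,0,6.0],[0,0.07,0,0,6.0],[0,0.07,0,0,6.0]])

```text
clock: 20.6
position: [0.5243, 0.0997, 0.1731]
ee_rot: [2.321, 2.117, -0.012]
force: [-0.1, 0.1, -2.3]
width: 0.715
```

Emit:
carry_out(plan=[[0,0.05,0,0,6.0],[0,0.06,0,0,6.0],[0,0.06,0,0,6.0]])

```text
clock: 20.9
position: [0.5243, 0.1004, 0.1732]
ee_rot: [2.321, 2.117, -0.012]
force: [0.5, 0.2, -3.6]
width: 0.718
```

```bash
python3 -c "
from h import *
tilt()"
```

```text
tilt deg 0.3 n 94 z 0.0123 0.1177 y 0.0709 0.0757 F [-0.2  -0.09 -3.33] pos [0.5243 0.1004 0.1732] w 0.7154797685137072 t 20.95
```

Emit:
carry_out(plan=[[0,0.04,0,0,6.0],[0,0.05,0,0,6.0],[0,0.05,0,0,6.0]])

```text
clock: 21.25
position: [0.5243, 0.1009, 0.1732]
ee_rot: [2.321, 2.117, -0.012]
force: [-1.0, 0.2, -3.6]
width: 0.716
```

Emit:
carry_out(plan=[[0,0.04,0,0,6.0],[0,0.05,0,0,6.0],[0,0.05,0,0,6.0]])

```text
clock: 21.55
position: [0.5243, 0.1013, 0.1732]
ee_rot: [2.321, 2.117, -0.012]
force: [-1.0, -0.1, -2.9]
width: 0.718
```

Emit:
carry_out(plan=[[0,0.04,0,0,6.0],[0,0.05,0,0,6.0],[0,0.05,0,0,6.0]])

```text
clock: 21.85
position: [0.5243, 0.1013, 0.1731]
ee_rot: [2.321, 2.117, -0.013]
force: [-0.5, -3.1, -1.6]
width: 0.716
```

Emit:
carry_out(plan=[[0,0.04,0,0,6.0],[0,0.05,0,0,6.0],[0,0.05,0,0,6.0]])

```text
clock: 22.15
position: [0.5243, 0.1013, 0.1731]
ee_rot: [2.321, 2.116, -0.014]
force: [-0.8, -4.7, -0.6]
width: 0.715
```

```bash
python3 - <<'E'
from h import *
tilt()
im,d=snap('scene');P=pts('scene',d).reshape(-1,3)
n=np.array([.0895,.996]);o=arm.observe()['position']
D=.18671*.996-P[:,:2]@n   # distance in front of face
g=(abs(P[:,0]-o[0]-.002)<.06)&(P[:,2]>.02)&(P[:,2]<.11)&(D>.03)&(D<.09)
q=np.c_[P[g,:2],P[g,2]];
from scipy.optimize import least_squares
r=least_squares(lambda p:np.hypot(q[:,0]-p[0],q[:,1]-p[1])-.033,[o[0],o[1]],loss='soft_l1',f_scale=.001)
c=r.x;print(len(q),'centre',c,'side gap',.18671*.996-c@n-.033,'rms',np.sqrt(np.mean(r.fun**2)))
g=(P[:,2]>.03)&(P[:,2]<.18)&(abs(D)<.012)&(P[:,0]>.6)&(P[:,0]<.76);print('face resid',np.median(D[g]),g.sum())
E
```

```text
tilt deg 0.3 n 95 z 0.0153 0.117 y 0.0718 0.0767 F [-0.67 -4.53 -0.95] pos [0.5243 0.1013 0.1731] w 0.716216516725707 t 22.2
169 centre [0.52473075 0.10555594] side gap 0.0008660407101580836 rms 0.0004806195069304313
face resid -9.418059136544199e-05 1030
```

The estimated side gap is about 0.9 mm. I'll set it down and release.

Emit:
carry_out(plan=[[0,0,-0.05,0,6.0],[0,0,-0.1,0,6.0],[0,0,-0.12,0,6.0],[0,0,-0.12,0,6.6],[0,0,-0.1,0,6.8],[0,-0.05,-0.1,0,7.2],[0,-0.1,-0.1,0,8.0],[0,-0.2,-0.1,0,9.0],[0,-0.2,0,0,9.0],[0,-0.2,0.5,0,9.0],[0,-0.3,1.5,0,9.0],[0,-0.3,3.5,0,9.0],[0,-0.3,6,0,9.0],[0,-0.5,9,0,9.0],[0,-3,12,0,9.0],[0,-7,13,0,9.0],[0,-11,13,0,9.0],[0,-15,13,0,9.0],[0,-19,13,0,9.0],[0,-19,13,0,9.0]], squeeze=8)

```text
clock: 24.25
position: [0.5238, -0.0954, 0.3037]
ee_rot: [2.328, 2.104, -0.017]
force: [0.3, 0.6, -0.4]
width: 0.981
```

```bash
python3 - <<'E'
from h import *
from scipy.optimize import least_squares
n=np.array([.0895,.996])
for k in('scene','top'):
    im,d=snap(k);P=pts(k,d).reshape(-1,3)
    D=.18671*.996-P[:,:2]@n
    for lo,hi in((.02,.06),(.07,.135)):
        g=(abs(P[:,0]-.525)<.05)&(P[:,2]>lo)&(P[:,2]<hi)&(D>.03)&(D<.09);q=P[g]
        if len(q)<20: continue
        r=least_squares(lambda p:np.hypot(q[:,0]-p[0],q[:,1]-p[1])-.033,[.525,.105],loss='soft_l1',f_scale=.001)
        print(k,lo,len(q),r.x.round(4),'gap',(.18671*.996-r.x@n-.033).round(4))
    if k=='scene': cv2.imwrite('pics/4.png',cv2.resize(im[120:330,160:440],(800,600),interpolation=cv2.INTER_CUBIC)[:,:,::-1])
E
```

```text
scene 0.02 81 [0.5242 0.1055] gap 0.0009
scene 0.07 177 [0.5241 0.1056] gap 0.0009
top 0.07 31 [0.5237 0.103 ] gap 0.0035
```

View pics/4.png

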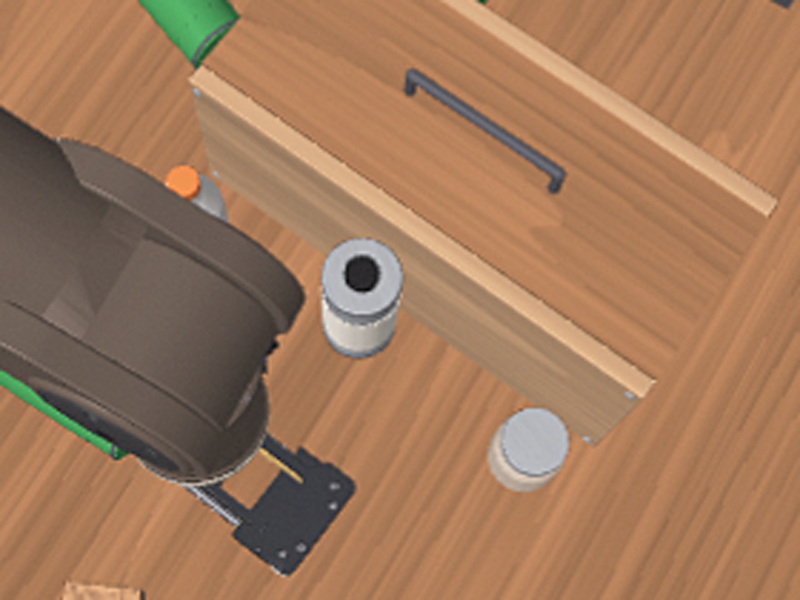

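The tin stands upright, cap up, at crop (362,290), right by the board. The glue and jar haven't moved and the gripper is clear, so I'll hand in.

```bash
python3 -c "
from h import *
print(arm.sign_off(), arm.observe()['clock'])"
```

```text
the job is handed in; nothing more can be done
the job is handed in; nothing more can be done
```

The varnish tin now stands upright, cap up, against the cabinet's side board, and the job is handed in; `arm.sign_off()` reports no verdict.

**What I did:** I gripped the tin near its top and let it pivot up. It leaned on the board at about 42°, bearing about 3.5 N. I then lowered it while pushing in, and it rose to about 14°, still bearing about 3 N. From there I stood it on its foot, regripped it slightly behind its axis, set it against the board and released it.

**Not done as asked:** The top did not stay on the board all the way. It may have lost contact briefly at about 18°, when I lifted the tin for a second push. It was also off the board from about 12° to upright, because the gripper's body could not get any closer to the board. I stood the tin up a little way out, then carried it in.

**Last checks:**
- **Upright:** it read 0.3° off vertical just before release. Afterwards the scene camera found its axis in the same place low down and high up.
- **Gap to the board:** the scene camera gives 0.9 mm. The top camera gives 3.5 mm against the scene camera's board line, or about 2.3 mm against its own, so the two disagree. The limit is 3.5 mm.
- **Force:** the highest sideways force I read was about 8.5 N, against the 20 N limit. Readings came only at the end of each move.
- **Glue and jar:** they look unmoved in the last picture; I did not measure them again.
- **Time:** the arm was clear of everything at about 24 s of the 64 s allowed.

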